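# Pull the filter plate from a fume extractor's filter box and present it over the tray

### The job

Lift the flap of the filter box on the welding bench right up until it stays open by itself, then draw the filter plate (the one with the broad pull tab) straight up out of its slot, leaving the blanking plate where it is and the other items on the bench undisturbed. Present the filter plate upright above the middle of the oblong tray, in line with the tray's length and about a hand's breadth (100 mm) over it. Finish while holding it there in the gripper, still, and with the flap still open.

Things in the scene. Friction and masses are not known exactly. Their poses are not given: they have to be found in the camera images.
- filter_box: Fixed grey box, 140 (x) by 200 (y) by 120 mm high, 4 mm walls and floor; origin: centre of underside. Front (-x) faces the robot. Flap on top hinged at the far (+x) edge. Inside, two upright slots 21 mm wide run along x at y = -32 and +32 mm, guides to 69 mm height; one holds the filter plate, one the blank, either way round. Bolted feet reach y = +-120 mm, 10 mm high; duct stub at the back.
- flap (a joint): Hinge of the flat flap that closes the box: 0 = shut (start), 1.8 rad = stop, leaning back past upright. Flap 140 by 200 by 6 mm, 0.25 kg, hinge nearly free, lightly damped: let go below about 1.55 rad it falls shut, above that it falls back onto the stop and stays. Its front edge rises and goes over to the box's +x.
- flap_lug (a point): Grip point on the flap's steel lug, a bar 20 mm wide (y), 12 mm thick, sticking out 50 mm from the middle of the flap's front edge. Point: mid-thickness, 20 mm from the lug's end, 170 mm from the hinge and 6 mm above its plane; shut, 126 mm above the bench and 100 mm to -x of the box's centre. Gripped across its width from above, it pivots between the pads as the flap turns.
- flap_hinge (a point): A point on the hinge axis, mid-length: in the box frame 70 mm to +x, 120 mm above the underside. The axis runs along the box's y.
- filter_plate: Filter plate, loose, 0.18 to 0.35 kg: upright aluminium frame 100 (x) by 18 (y) by 75 mm high, ribbed dark mesh inside; origin: centre of underside, z up. On top a broad pull tab 60 mm long (x), 10 mm thick (y), 30 mm high. It starts in one slot on the box floor, x along the box's x, under the shut flap (tab top 109 mm above the bench), and slides straight up.
- filter_tab (a point): Centre of the filter plate's pull tab, 90 mm above the plate's underside, 15 mm below the tab's top.
- blank_plate: Blanking plate, loose: same 100 by 18 by 75 mm frame but solid, with a short round stem 12 mm in diameter and 22 mm high on top instead of a tab; in the other slot. Origin at the centre of its underside. To be left there.
- tray: Fixed oblong open steel tray, 190 mm long (its x) by 110 mm wide (y), 25 mm high, wall 3 mm; origin at the centre of its underside on the bench. Lies to one side of the filter box.
- pipe_offcut: Bystander: short steel pipe 48 mm in diameter, 55 mm high, standing; origin at the centre of its underside.
- spray_can: Bystander: can 60 mm in diameter, 170 mm high, standing; origin at the centre of its underside.
- dust_brush: Bystander: flat brush with a wooden handle lying on the bench, 200 mm long (its x), 42 mm wide; origin under its middle.
- chuck_jaw: Bystander: stepped steel chuck jaw, 70 by 25 by 40 mm; origin at the centre of its underside.
Not all that is in view belongs to the job. What is shaped like the tray but orange or yellow is not meant.

How it is judged:
On the way, in this order (a step that is already met when the one before it is completed fails the run):
1. the flap is up past upright while the filter plate is still in its slot (value of joint flap above 1.58 rad and z of filter_plate in the frame of filter_box below 0.03 m), for 0.2 s.
2. the filter plate is drawn right out above the box in the gripper (z of filter_plate in the frame of filter_box above 0.12 m and contact force between the fingers and filter_plate above 1 N), for 0.1 s.
At the end, for the whole second after the job is handed in: Gripper holds the filter plate still, upright (0.2 rad), underside 70 to 200 mm above the bench, centre within 40 mm of the tray's, length within 0.2 rad of the tray's, touching neither tray nor box; flap open beyond 1.5 rad; blanking plate down in its slot (within 20 mm) (horizontal distance between filter_plate and tray below 0.04 m and z of filter_plate in the frame of tray between 0.07 and 0.2 m and angle between filter_plate's own z axis and vertical below 0.2 rad and angle between the x axis of filter_plate and the x axis of tray, either way round below 0.2 rad and linear speed of filter_plate below 0.03 m/s and contact force between the fingers and filter_plate above 1 N and contact force between filter_plate and tray below 0.1 N and contact force between filter_plate and filter_box below 0.1 N and value of joint flap above 1.5 rad and z of blank_plate in the frame of filter_box below 0.02 m); the arm keeps its last pose, push and grip.
It fails at once if the blanking plate is pulled or pushed out of place (distance of blank_plate from where it was at the start of the episode above 0.02 m).
It fails at once if the pipe offcut is disturbed (distance of pipe_offcut from where it was at the start of the episode above 0.03 m).
It fails at once if the spray can is disturbed (distance of spray_can from where it was at the start of the episode above 0.03 m).
It fails at once if the brush is disturbed (distance of dust_brush from where it was at the start of the episode above 0.03 m).
It fails at once if the chuck jaw is disturbed (distance of chuck_jaw from where it was at the start of the episode above 0.03 m).
It also fails if it takes over 58 s, if anything falls off the work surface, if the arm or the gripper's body presses on something with over 40 N, if the wrist force passes 120 N, or if a joint passes its speed limit or range.

### The arm

A 6-joint arm with a two-finger parallel gripper is mounted at the origin on the work surface. World frame = base frame: x ahead of the robot, y to its left, z up, the work surface at z = 0. Lengths are in m, angles in rad, forces in N, time in s.
With the tool pointing down it reaches from about 0.3 to 0.875 m from the base axis. Payload 6.4 kg.
Tool frame: the origin (TCP) lies midway between the tips of the shut fingers; the grasp point (between the pads) lies 19 mm behind it; z points along the fingers, y is the line along which they close (so a half turn about z gives the same grasp; the last joint's range is limited). The gripper opens to 85 mm and grips with 20 to 120 N. Pads are 22 mm wide; open, the fingers measure 114 mm over their backs; the gripper's body (76 mm by 85 mm) begins 54 mm behind the grasp point. The pads swing forward as they close: fully open they stand 13 mm farther back than shut.
Start: joints at [-1.37, 0.181, 1.607, -0, 1.354, -0.206], TCP at [0.228, -0.528, 0.231] pointing down, gripper open.
Joint ranges: [-2.99, 2.99], [-0.89, 2.07], [0.3, 2.58], [-1.14, 4.28], [0, 2.63], [-3.12, 3.12]. Speed limits (rad/s): [2.57, 2.57, 3.01, 3.14, 3.14, 3.14].

### API

Orientations are given as a unit quaternion [w, x, y, z].
In Python, from bench import ctrl gives the robot as it stands.
- The arm moves only by the tool drive_tool, never from a script. Its argument "plan" is a list that holds one entry, the list of rows, each a list of 4 numbers: the shift along the tool's x, y, z scaled (see below), then the turn about the tool's z scaled (see below). In form: [[[x, y, z, roll], ...]]. A call has 1 to 12 rows; each row is the pose to reach, as a shift and turn from the pose commanded when the call began, along the tool's axes at that moment, turning the shorter way round; what a row does not reach only later rows make up. The controller multiplies each number of a shift by 400 mm and each number of a turn by 180 degrees. A row lasts 1/12 s, in which the tool goes at most 41.7 mm and 7.16 degrees, less where a joint would pass 70% of its speed; a pose out of reach is approached as far as the arm can. A call with a number of a shift or a turn outside -1 to 1 is refused whole. A call with a gripper value outside its range is refused whole. "jaw" is the closure, from 0 (fully open) to 1 (shut), set as the call begins (left out, the last holds). The fingers move at their own pace and stop on an object; the grip force is fixed at half the most. Time passes only in rows, so rows that repeat a pose let the fingers close. It gives the time, the measured TCP pose, the force, the opening and the grip force at its end, in the units of the state.
- ctrl.get_obs(): the state, without advancing time (a new reading comes with each control period).
- ctrl.camera(name): name is "scene" or "top" or "wrist"; returns (picture, depth): 384x512x3 uint8, red, green, blue; 384x512 float32, m along the optical axis (not along the pixel's ray), 0 where there is no reading.
- ctrl.camera_info(name): a dict with "camera_matrix" (3x3 intrinsics, pixels), "R" (3x3) and "t" (3): a world point X has camera coordinates R X + t; the wrist camera has in their place "T_tool_cam" (4x4, takes a point from camera to tool coordinates, whose origin is the TCP and whose axes are the flange's). Camera axes: x right, y down, z forward; pixel columns grow to the right and rows downward; lengths in m; the calibration is good to about 2 mm. A picture is of the moment at which its call begins: read the wrist's pose just before it. camera_info takes no time and is no camera call.
- ctrl.hand_in(): hands the job in; it is judged then, once.
The state is a dict: "time_s": time; "q": joint angles; "dq": joint speeds; "joint_efforts": joint torques, N m; "eef_pos": TCP position; "eef_rot": TCP orientation; "wrist_force": force on the tool from outside, world axes, zero at the start; "torque": the same for the moment, N m; "opening": opening from 0.0 (shut) to 1.0 (fully open); "grasp_force": force on a finger pad.
Only numpy, scipy, OpenCV 4.12 (cv2) and the standard library are available. Lean on these libraries where they do the work, as an engineer would, in place of code of your own. Each camera call takes 0.05 s, during which the arm holds its last target. There are 200 camera calls.

## Working session

There is one attempt and no reset: what is moved stays moved. The work goes in short steps, Python scripts to look and compute and a tool call to move; the robot and the scene stay as the last step left them, time stands still between calls to the robot, and variables do not carry over. Pictures are saved under pics/ and viewed, at most 10 in all, crops included, and the job is handed in when it is done.

Besides the shell and the picture viewer there is one more tool, called after "Request:" as name([rows], argument=value, ...), one row to a line, values as JSON. drive_tool: Moves the arm, as the interface text tells. Its arguments: {"type":"object","properties":{"plan":{"type":"array"},"jaw":{"type":"number"}},"required":["plan"]}

```bash
mkdir -p pics; ls; cat > h.py <<'E'
import numpy as np, cv2
from bench import ctrl
def snap(n,f):
    o=ctrl.get_obs(); p,d=ctrl.camera(n); cv2.imwrite('pics/%s.png'%f,p[:,:,::-1]); np.savez('pics/%s.npz'%f,d=d,p=p,pos=o['eef_pos'],rot=o['eef_rot']); return p,d
def R(q): 
    from scipy.spatial.transform import Rotation as S
    return S.from_quat([q[1],q[2],q[3],q[0]]).as_matrix()
def world(n,f,u,v,z=None):
    i=ctrl.camera_info(n); s=np.load('pics/%s.npz'%f); K=np.array(i['camera_matrix'])
    ray=np.linalg.inv(K)@[u,v,1]
    if n=='wrist':
        T=np.array(i['T_tool_cam']); Rr=R(s['rot']); A=Rr@T[:3,:3]; c=Rr@T[:3,3]+s['pos']
    else:
        A=np.array(i['R']).T; c=-A@np.array(i['t'])
    if z is None: return c+A@ray*s['d'][int(round(v)),int(round(u))]
    r=A@ray; return c+r*(z-c[2])/r[2]
E
python3 - <<'E'
from h import *
o=ctrl.get_obs(); print(o)
print(ctrl.camera_info('top'))
snap('top','t0'); snap('scene','s0')
E
```

```text
pics
{'time_s': 0.0, 'q': array([-1.37029666e+00,  1.81556801e-01,  1.60800391e+00, -2.89933255e-06,
        1.35376267e+00, -2.06278624e-01]), 'dq': array([ 0.00093901, -0.0013708 , -0.00022694, -0.00017192, -0.00119611,
       -0.00012413]), 'joint_efforts': array([-1.11415084e-03, -4.44876051e+01, -3.51332223e+01, -4.85452219e-04,
        9.03169537e-03, -1.25372813e-05]), 'eef_pos': array([ 0.2274168 , -0.52752773,  0.23037725]), 'eef_rot': array([-8.65363794e-04,  9.79387201e-01,  2.01990004e-01,  1.08506303e-06]), 'wrist_force': array([-0.14875462, -0.58176509,  0.0814185 ]), 'torque': array([ 0.02034109, -0.05587161, -0.03081223]), 'grasp_force': 0.0, 'opening': 1.0010607417217274}
{'camera_matrix': array([[491.81576437,   0.        , 259.3170908 ],
       [  0.        , 491.81576437, 194.2018372 ],
       [  0.        ,   0.        ,   1.        ]]), 'R': array([[ 0.10607122, -0.99435425,  0.0029199 ],
       [-0.96933318, -0.10405589, -0.22263324],
       [ 0.22168015,  0.02078462, -0.9748979 ]]), 't': array([-0.02736888,  0.53260634,  1.567008  ])}
```

View pics/t0.png

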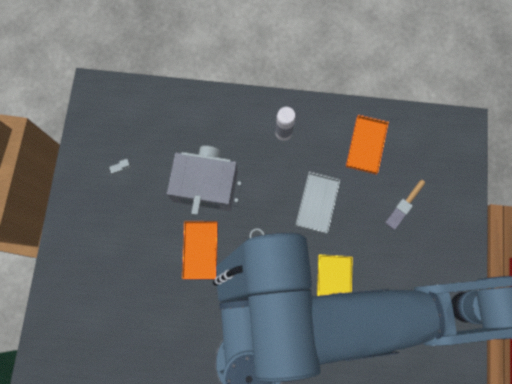

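View pics/s0.png

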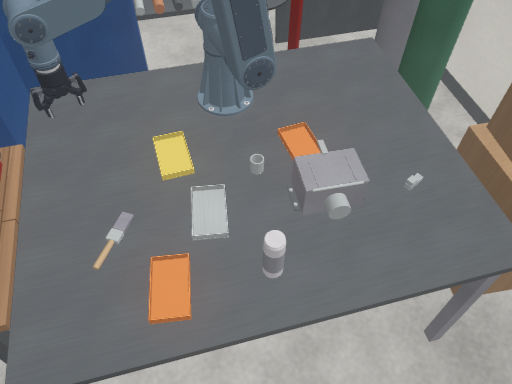

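The top view shows the box at about (202,178) with its lug tip near (196,212), the grey tray around (318,202), the can at (286,120), the pipe at (257,234), the brush at (405,205) and the chuck jaw at (119,166). I'll enlarge box and tray.

```bash
python3 - <<'E'
import cv2
a=cv2.imread('pics/t0.png')[140:245,155:355]
cv2.imwrite('pics/t0c.png',cv2.resize(a,None,fx=4,fy=4,interpolation=cv2.INTER_CUBIC))
E
```

```text
(no output)
```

View pics/t0c.png

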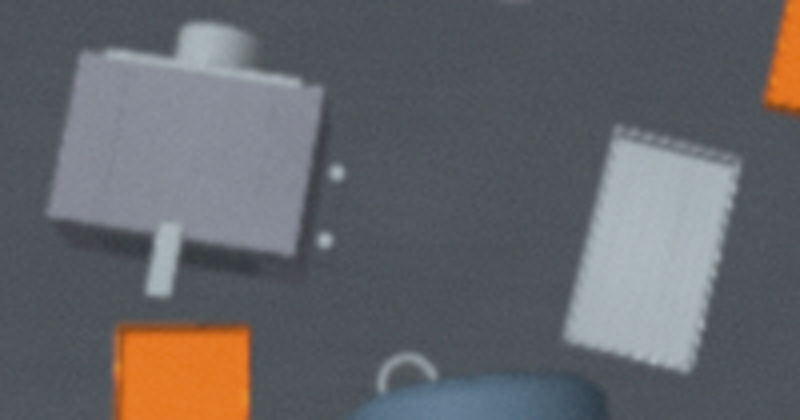

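```bash
cat >> h.py <<'E'
def crop(u,v): return 155+(u-1.5)/4,140+(v-1.5)/4
E
python3 - <<'E'
from h import *
np.set_printoptions(precision=4,suppress=True)
P=[world('top','t0',*crop(*c),z=.126) for c in [(48,217),(297,255),(325,88),(82,52)]]
for p in P: print(p)
c=np.mean(P,0); print('flapc',c)
for a,b in [(0,1),(1,2),(2,3),(3,0)]: 
  d=P[b]-P[a]; print(np.linalg.norm(d),np.degrees(np.arctan2(d[1],d[0])))
L=[world('top','t0',*crop(*c),z=.132) for c in [(158,297),(168,222)]]; print('lug',L,world('top','t0',*crop(163,265)))
print('depth flap',world('top','t0',*crop(180,150)))
T=[world('top','t0',*crop(*c),z=.025) for c in [(617,127),(741,158),(692,373),(564,341)]]
for p in T: print(p)
print('tray',np.mean(T,0))
for a,b in [(0,1),(1,2),(2,3),(3,0)]: 
  d=T[b]-T[a]; print(np.linalg.norm(d),np.degrees(np.arctan2(d[1],d[0])))
print('pipe',world('top','t0',257,234,z=.055))
print('can',world('top','t0',286,114,z=.17))
o=ctrl.get_obs();print(R(o['eef_rot']));print(ctrl.camera_info('wrist'))
E
```

```text
[0.4872 0.3203 0.126 ]
[0.4777 0.1205 0.126 ]
[0.6164 0.1145 0.126 ]
[0.6255 0.3132 0.126 ]
flapc [0.5517 0.2171 0.126 ]
0.20005168884208155 -92.71955425159948
0.13882723508118283 -2.460426557648042
0.19890601570980315 87.37936515303747
0.13848337952353734 177.0660847860992
lug [array([0.4316, 0.224 , 0.132 ]), array([0.4921, 0.2243, 0.132 ])] [0.4585 0.2245 0.1256]
depth flap [0.5528 0.2236 0.1261]
[ 0.6382 -0.1298  0.025 ]
[ 0.6222 -0.2371  0.025 ]
[ 0.4336 -0.2095  0.025 ]
[ 0.4491 -0.1013  0.025 ]
tray [ 0.5357 -0.1694  0.025 ]
0.10852318222471101 -98.47496706726004
0.19055400868654016 171.66635321521088
0.10927099579382427 81.8718539988238
0.19121505979240316 -8.557610914693724
pipe [0.4006 0.023  0.055 ]
can [ 0.7783 -0.0298  0.17  ]
[[ 0.9184  0.3957 -0.0003]
 [ 0.3957 -0.9184  0.0016]
 [ 0.0003 -0.0016 -1.    ]]
{'camera_matrix': array([[279.6558,   0.    , 253.1609],
       [  0.    , 279.6558, 193.2354],
       [  0.    ,   0.    ,   1.    ]]), 'T_tool_cam': array([[-0.0006, -0.9447, -0.3281,  0.0851],
       [ 1.    , -0.0006, -0.0001, -0.0005],
       [-0.0001, -0.3281,  0.9447, -0.1429],
       [ 0.    ,  0.    ,  0.    ,  1.    ]])}
```

Request:
drive_tool([
  [[0.625,-0.75,0,-0.42],[0.625,-0.75,0,-0.42],[0.625,-0.75,0,-0.42],[0.625,-0.75,0,-0.42],[0.625,-0.75,0,-0.42],[0.625,-0.75,0,-0.42],[0.625,-0.75,0,-0.42],[0.625,-0.75,0,-0.42],[0.625,-0.75,0,-0.42],[0.625,-0.75,0,-0.42],[0.625,-0.75,0,-0.42],[0.625,-0.75,0,-0.42]],
], jaw=0.3)

```text
time_s: 1.1
eef_pos: [0.3386, -0.1523, 0.2312]
eef_rot: [0.0, 0.648, 0.762, -0.0]
wrist_force: [0.1, 0.2, -0.7]
opening: 0.703
grasp_force: 0.0
```

Request:
drive_tool([
  [[0.877,0.429,0,-0.434],[0.877,0.429,0,-0.434],[0.877,0.429,0,-0.434],[0.877,0.429,0,-0.434],[0.877,0.429,0,-0.434],[0.877,0.429,0,-0.434],[0.877,0.429,0,-0.434],[0.877,0.429,0,-0.434],[0.877,0.429,0,-0.434],[0.877,0.429,0,-0.434],[0.877,0.429,0,-0.434],[0.877,0.429,0,-0.434]],
])

```text
time_s: 2.1
eef_pos: [0.4538, 0.22, 0.2305]
eef_rot: [-0.001, 0.024, 1.0, -0.0]
wrist_force: [-0.1, -0.2, -0.4]
opening: 0.696
grasp_force: 0.0
```

```bash
python3 - <<'E'
from h import *
p,d=snap('wrist','w0'); o=ctrl.get_obs(); print(o['eef_pos'],R(o['eef_rot']),o['q'])
cv2.imwrite('pics/w0.png',cv2.resize(p[:,:,::-1],(768,576)))
E
```

```text
[0.45366658 0.21928358 0.23060834] [[-9.98443632e-01  5.57537863e-02 -1.35209463e-03]
 [ 5.57545748e-02  9.98444351e-01 -5.52692120e-04]
 [ 1.31917656e-03 -6.27217389e-04 -9.99998933e-01]] [ 2.14442297e-01  2.17807704e-02  1.78201904e+00 -2.59222723e-04
  1.33923159e+00 -1.30051122e+00]
```

View pics/w0.png

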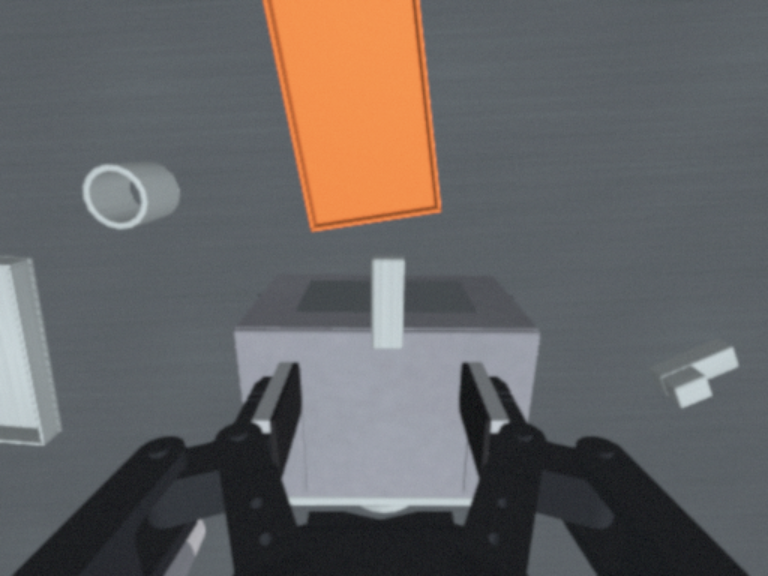

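The wrist view shows the shut lug end on at (388,259), its root at (388,348), and the flap front corners at (236,330) and (539,330), so the lug lies centred between the fingers.

```bash
python3 - <<'E'
from h import *
np.set_printoptions(precision=4,suppress=True)
w=lambda u,v,z:world('wrist','w0',u/1.5,v/1.5,z=z)
for p in [(373,259,.132),(404,259,.132),(388.5,348,.132),(236,330,.126),(539,330,.126)]: print(w(*p))
print(world('wrist','w0',388/1.5,290/1.5),world('wrist','w0',388/1.5,400/1.5))
E
```

```text
[0.4334 0.2175 0.132 ]
[0.4343 0.2359 0.132 ]
[0.4926 0.2242 0.132 ]
[0.4779 0.1263 0.126 ]
[0.4875 0.3219 0.126 ]
[0.4532 0.2256 0.1324] [0.5347 0.2222 0.1269]
```

Request:
drive_tool([
  [[0.002,0.013,0.08,-0.002],[0.002,0.013,0.16,-0.002],[0.002,0.013,0.23,-0.002],[0.002,0.013,0.28,-0.002],[0.002,0.013,0.316,-0.002],[0.002,0.013,0.316,-0.002],[0.002,0.013,0.316,-0.002]],
])

```text
time_s: 2.73
eef_pos: [0.4528, 0.2236, 0.1044]
eef_rot: [-0.001, 0.025, 1.0, -0.0]
wrist_force: [-0.4, -0.1, 1.1]
opening: 0.703
grasp_force: 0.0
```

Request:
drive_tool([
  [[0,0,0,0],[0,0,0,0],[0,0,0,0],[0,0,0,0],[0,0,0,0],[0,0,0,0],[0,0,0,0],[0,0,0,0]],
], jaw=1)

```text
time_s: 3.4
eef_pos: [0.4541, 0.2243, 0.1064]
eef_rot: [0.001, 0.023, 1.0, -0.0]
wrist_force: [-1.0, -3.7, 5.8]
opening: 0.225
grasp_force: 58.5
```

```bash
python3 -c "
import numpy as np
def P(t):
  a=np.radians(177.98-t);return np.array([.1701*np.cos(a),.1701*np.sin(a)])
for a in ([0,2,5,9,13,17,22,27,32,37,42,46,50],[50,54,59,64,69,74,79,84,88,92,95,98,100]):
  print([[round(-x/.4,3) ,0,round(-z/.4,3),0] for x,z in (P(t)-P(a[0]) for t in a[1:])])
"
```

```text
[[np.float64(-0.001), 0, np.float64(-0.015), 0], [np.float64(-0.003), 0, np.float64(-0.037), 0], [np.float64(-0.008), 0, np.float64(-0.066), 0], [np.float64(-0.014), 0, np.float64(-0.095), 0], [np.float64(-0.023), 0, np.float64(-0.124), 0], [np.float64(-0.037), 0, np.float64(-0.158), 0], [np.float64(-0.053), 0, np.float64(-0.191), 0], [np.float64(-0.073), 0, np.float64(-0.223), 0], [np.float64(-0.095), 0, np.float64(-0.253), 0], [np.float64(-0.119), 0, np.float64(-0.281), 0], [np.float64(-0.141), 0, np.float64(-0.301), 0], [np.float64(-0.163), 0, np.float64(-0.32), 0]]
[[np.float64(-0.024), 0, np.float64(-0.017), 0], [np.float64(-0.056), 0, np.float64(-0.037), 0], [np.float64(-0.089), 0, np.float64(-0.053), 0], [np.float64(-0.123), 0, np.float64(-0.067), 0], [np.float64(-0.159), 0, np.float64(-0.077), 0], [np.float64(-0.195), 0, np.float64(-0.085), 0], [np.float64(-0.232), 0, np.float64(-0.089), 0], [np.float64(-0.262), 0, np.float64(-0.09), 0], [np.float64(-0.292), 0, np.float64(-0.089), 0], [np.float64(-0.314), 0, np.float64(-0.087), 0], [np.float64(-0.336), 0, np.float64(-0.084), 0], [np.float64(-0.35), 0, np.float64(-0.081), 0]]
```

Request:
drive_tool([
  [[-0.001,0,-0.015,0],[-0.003,0,-0.037,0],[-0.008,0,-0.066,0],[-0.014,0,-0.095,0],[-0.023,0,-0.124,0],[-0.037,0,-0.158,0],[-0.053,0,-0.191,0],[-0.073,0,-0.223,0],[-0.095,0,-0.253,0],[-0.119,0,-0.281,0],[-0.141,0,-0.301,0],[-0.163,0,-0.32,0]],
])

```text
time_s: 4.4
eef_pos: [0.5168, 0.2209, 0.2326]
eef_rot: [-0.002, 0.023, 1.0, -0.001]
wrist_force: [-1.8, -2.4, -4.9]
opening: 0.219
grasp_force: 62.4
```

Request:
drive_tool([
  [[-0.024,0,-0.017,0],[-0.056,0,-0.037,0],[-0.089,0,-0.053,0],[-0.123,0,-0.067,0],[-0.159,0,-0.077,0],[-0.195,0,-0.085,0],[-0.232,0,-0.089,0],[-0.262,0,-0.09,0],[-0.292,0,-0.089,0],[-0.314,0,-0.087,0],[-0.336,0,-0.084,0],[-0.35,0,-0.081,0]],
])

```text
time_s: 5.4
eef_pos: [0.6575, 0.2132, 0.2651]
eef_rot: [-0.002, 0.024, 1.0, -0.002]
wrist_force: [-3.4, -8.6, 3.0]
opening: 0.222
grasp_force: 70.0
```

```bash
python3 - <<'E'
from h import *
p,d=snap('wrist','w1'); t,_=snap('top','t1')
a=cv2.resize(p[:,:,::-1],(400,300)); b=cv2.resize(t[120:240,150:310,::-1],(400,300),interpolation=cv2.INTER_CUBIC)
cv2.imwrite('pics/m1.png',np.hstack([a,b])); print(ctrl.get_obs()['eef_pos'])
E
```

```text
[0.65745064 0.21323548 0.26512827]
```

View pics/m1.png

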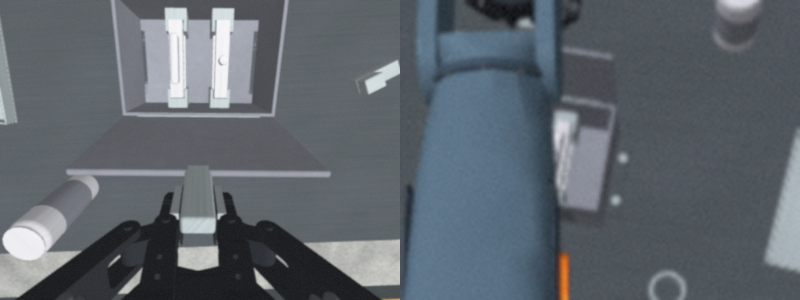

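The flap is past upright; in the left half the box is open, with the filter plate's tab at about (177,55) on the -y side and the blank's stem at (222,60). I'll release and rise.

Request:
drive_tool([
  [[0,0,0,0],[0,0,0,0],[0,0,0,0],[0,0,0,0],[0,0,-0.05,0],[0,0,-0.12,0],[0,0,-0.19,0],[0,0,-0.19,0],[0.08,0,-0.19,0],[0.16,0,-0.19,0],[0.24,0.0,-0.19,0],[0.32,0,-0.19,0]],
], jaw=0.4)

```text
time_s: 6.5
eef_pos: [0.5288, 0.2215, 0.3412]
eef_rot: [0.0, 0.023, 1.0, 0.0]
wrist_force: [0.9, 1.4, 0.7]
opening: 0.6
grasp_force: 0.0
```

```bash
python3 - <<'E'
from h import *
p,d=snap('wrist','w2'); o=ctrl.get_obs(); print(o['eef_pos'],R(o['eef_rot'])[:,0])
cv2.imwrite('pics/w2.png',cv2.resize(p[:,:,::-1],(800,600),interpolation=cv2.INTER_CUBIC))
E
```

```text
[0.52327139 0.2225023  0.34103025] [-0.99906373  0.04306342  0.00414687]
```

View pics/w2.png

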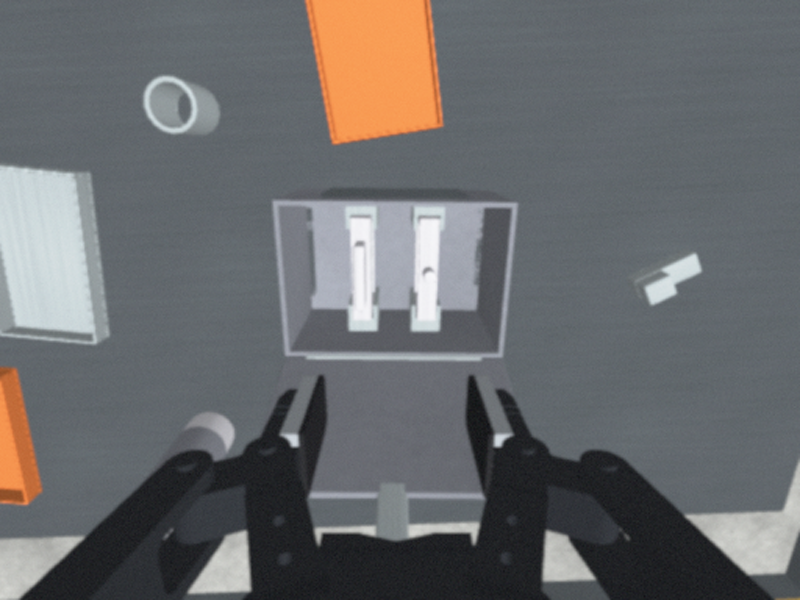

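The flap stays back; the box rim corners are at (274,202), (517,204), (504,355), (286,353), the tab top at about x 355–368, y 243–, and the stem at (428,272).

```bash
python3 - <<'E'
from h import *
np.set_printoptions(precision=4,suppress=True)
w=lambda u,v,z:world('wrist','w2',u*.64,v*.64,z=z)
C=[w(u,v,.12) for u,v in [(274,202),(517,204),(504,355),(286,353)]]
for c in C: print(c)
c=np.mean(C,0);print('box',c)
for a,b in [(0,1),(1,2),(2,3),(3,0)]: print(np.linalg.norm(C[b]-C[a]),np.degrees(np.arctan2(*(C[b]-C[a])[1::-1])))
print('tab end',w(361,243,.109),'stem',w(428,272,.101),'frame',w(355,214,.079),w(371,214,.079))
s=np.load('pics/w2.npz');d=s['d']
# tab by depth
for v in range(145,215,4):
  r=[world('wrist','w2',u,v) for u in range(215,250)]
  t=[p for p in r if p[2]>.097 and p[2]<.118]
  print(v,len(t),np.mean(t,0) if t else '', (t[0][1],t[-1][1]) if t else '')
p=s['p'][115:235,190:310,::-1]; cv2.imwrite('pics/w2c.png',cv2.resize(p,None,fx=5,fy=5,interpolation=cv2.INTER_CUBIC))
E
```

```text
[0.4799 0.125  0.12  ]
[0.4907 0.3234 0.12  ]
[0.6273 0.3177 0.12  ]
[0.6159 0.1173 0.12  ]
box [0.5534 0.2208 0.12  ]
0.19873093838712294 86.89744060431393
0.1367166881489049 -2.40786616746749
0.20073608007489493 -93.23337200164704
0.13624877866572355 176.7515136357427
tab end [0.5192 0.1926 0.109 ] stem [0.5502 0.2506 0.101 ] frame [0.4981 0.1863 0.079 ] [0.4988 0.201  0.079 ]
145 0  
149 0  
153 0  
157 7 [0.5223 0.1905 0.1036] (np.float64(0.18649727050502388), np.float64(0.19416807159536154))
161 8 [0.5267 0.1899 0.1088] (np.float64(0.18502853867864574), np.float64(0.19434314641928735))
165 8 [0.5323 0.1895 0.1087] (np.float64(0.18468791071483992), np.float64(0.19397841829108065))
169 8 [0.5379 0.1891 0.1089] (np.float64(0.184309650504361), np.float64(0.19377654531545926))
173 8 [0.5436 0.1887 0.1088] (np.float64(0.18359057530331369), np.float64(0.19327831177408109))
177 8 [0.5493 0.1883 0.109 ] (np.float64(0.18332626969138374), np.float64(0.19301727216363196))
181 7 [0.5552 0.1885 0.1088] (np.float64(0.1843461715522892), np.float64(0.19248233671301093))
185 7 [0.5609 0.1881 0.1092] (np.float64(0.1838995744189146), np.float64(0.19228539162676492))
189 7 [0.5667 0.1877 0.1095] (np.float64(0.18353369437921968), np.float64(0.19178858327028886))
193 7 [0.5728 0.1872 0.1092] (np.float64(0.18294522280009087), np.float64(0.19141897515718687))
197 7 [0.5788 0.1868 0.1092] (np.float64(0.18253512353004248), np.float64(0.1911038448324739))
201 0  
205 0  
209 0  
213 0
```

View pics/w2c.png

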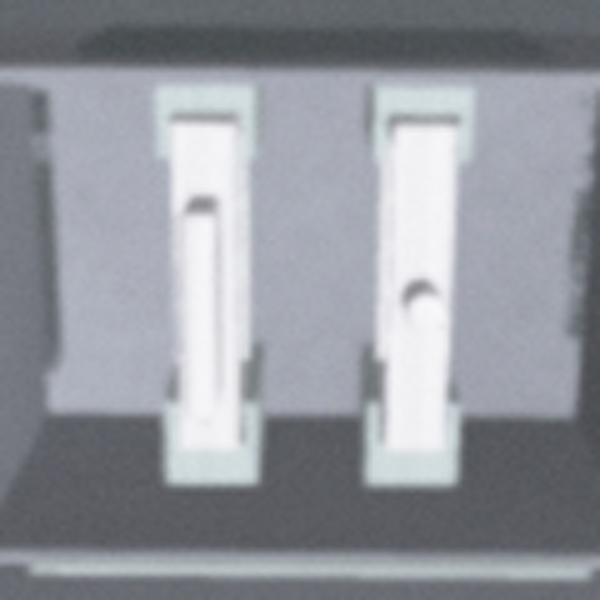

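The crop confirms the tab (frame-left slot, tab from (200,210) to (200,425)) at about (0.5515, 0.1885), consistent with box centre and the -32 mm slot.

```bash
python3 - <<'E'
from h import *
o=ctrl.get_obs(); r=R(o['eef_rot']); print(o['eef_pos'],r, (r.T@(np.array([.5515,.1885,.2])-o['eef_pos']))/.4)
E
```

```text
[0.52327139 0.2225023  0.34103025] [[-9.99063734e-01  4.30646302e-02 -4.13426914e-03]
 [ 4.30634185e-02  9.99072268e-01  3.81692143e-04]
 [ 4.14687107e-03  2.03299016e-04 -9.99991381e-01]] [-0.07562817 -0.08195943  0.35224839]
```

Request:
drive_tool([
  [[-0.075,-0.082,0.03,0],[-0.075,-0.082,0.1,0],[-0.075,-0.082,0.18,0],[-0.075,-0.082,0.26,0],[-0.075,-0.082,0.32,0],[-0.075,-0.082,0.352,0],[-0.075,-0.082,0.352,0],[-0.075,-0.082,0.352,0],[-0.075,-0.082,0.352,0]],
])

```text
time_s: 7.3
eef_pos: [0.56, 0.1874, 0.2027]
eef_rot: [0.002, 0.023, 1.0, 0.0]
wrist_force: [-0.2, 0.0, 0.9]
opening: 0.593
grasp_force: 0.0
```

```bash
python3 - <<'E'
from h import *
o=ctrl.get_obs(); r=R(o['eef_rot']); print(o['eef_pos'],r, (r.T@(np.array([.5515,.1885,.085])-o['eef_pos']))/.4)
E
```

```text
[0.56004183 0.18743088 0.20271613] [[-9.98967910e-01  4.52933005e-02  3.41046354e-03]
 [ 4.52952229e-02  9.98973525e-01  4.88512849e-04]
 [-3.38483643e-03  6.42486366e-04 -9.99994065e-01]] [0.02244971 0.00151375 0.29421706]
```

Request:
drive_tool([
  [[0.022,0.002,0.05,0],[0.022,0.002,0.12,0],[0.022,0.002,0.19,0],[0.022,0.002,0.25,0],[0.022,0.002,0.28,0],[0.022,0.002,0.294,0],[0.022,0.002,0.294,0],[0.022,0.002,0.294,0]],
])

```text
time_s: 7.97
eef_pos: [0.5514, 0.1885, 0.0846]
eef_rot: [0.001, 0.023, 1.0, 0.0]
wrist_force: [1.1, -0.0, -0.3]
opening: 0.599
grasp_force: 0.0
```

Request:
drive_tool([
  [[0,0,0,0],[0,0,0,0],[0,0,0,0],[0,0,0,0],[0,0,0,0],[0,0,0,0],[0,0,0,0],[0,0,0,0]],
], jaw=1)

```text
time_s: 8.63
eef_pos: [0.5508, 0.1883, 0.084]
eef_rot: [0.001, 0.023, 1.0, 0.0]
wrist_force: [-0.5, -0.7, 7.2]
opening: 0.107
grasp_force: 59.6
```

Request:
drive_tool([
  [[0,0,-0.01,0],[0,0,-0.03,0],[0,0,-0.06,0],[0,0,-0.1,0],[0,0,-0.14,0],[0,0,-0.19,0],[0,0,-0.24,0],[0,0,-0.3,0],[0,0,-0.36,0],[0,0,-0.41,0],[0,0,-0.44,0],[0,0,-0.45,0]],
])

```text
time_s: 9.63
eef_pos: [0.5509, 0.1885, 0.2662]
eef_rot: [0.002, 0.023, 1.0, 0.0]
wrist_force: [1.1, 0.8, -1.8]
opening: 0.103
grasp_force: 58.5
```

Request:
drive_tool([
  [[0,0,0,0],[0,0,0,0],[0,0,0,0]],
])

```text
time_s: 9.88
eef_pos: [0.549, 0.1881, 0.2611]
eef_rot: [-0.002, 0.023, 1.0, -0.0]
wrist_force: [-0.2, 0.1, -2.1]
opening: 0.104
grasp_force: 58.5
```

```bash
python3 - <<'E'
from h import *
o=ctrl.get_obs(); r=R(o['eef_rot']); print(o['eef_pos'],r,o['wrist_force'],o['grasp_force'])
print((r.T@(np.array([.5357,-.1694,.18+.03])-o['eef_pos']))/.4, np.degrees(np.arctan2(r[1,0],r[0,0])))
p,d=snap('wrist','w3'); t,_=snap('scene','s3')
a=cv2.resize(p[:,:,::-1],(400,300)); b=cv2.resize(t[90:270,180:420,::-1],(400,300),interpolation=cv2.INTER_CUBIC)
cv2.imwrite('pics/m3.png',np.hstack([a,b]))
E
```

```text
[0.54899171 0.18812037 0.26108091] [[-9.98954184e-01  4.56157488e-02 -3.12125412e-03]
 [ 4.56171857e-02  9.98958918e-01 -3.90683270e-04]
 [ 3.10018333e-03 -5.32657516e-04 -9.99995053e-01]] [-0.19649813  0.09939375 -2.08825171] 58.47854197025299
[-0.00797406 -0.89431815  0.12815455] 177.38540788471536
```

View pics/m3.png

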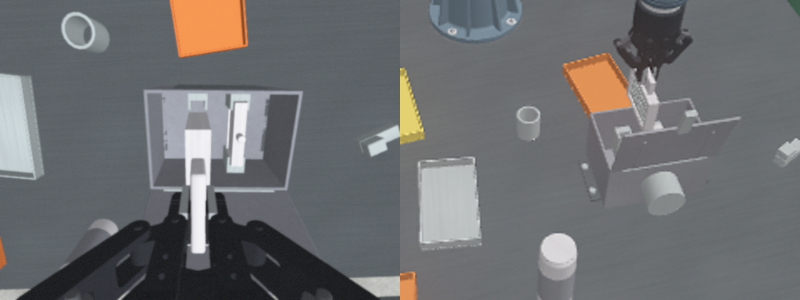

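The plate hangs upright in the gripper above the box (left half, (198,190)), with the blank still seated at (238,135) and the flap open. Now to the tray.

Request:
drive_tool([
  [[0,-0.03,0,0],[0,-0.1,0,0.005],[-0.002,-0.18,0,0.01],[-0.003,-0.27,0,0.015],[-0.004,-0.36,0,0.02],[-0.005,-0.45,0,0.025],[-0.006,-0.54,0.02,0.032],[-0.007,-0.63,0.04,0.032],[-0.008,-0.72,0.07,0.032],[-0.008,-0.8,0.1,0.032],[-0.008,-0.86,0.13,0.032],[-0.008,-0.894,0.14,0.032]],
])

```text
time_s: 10.98
eef_pos: [0.5349, -0.1722, 0.2045]
eef_rot: [-0.002, 0.074, 0.997, 0.0]
wrist_force: [-0.8, 0.2, -2.0]
opening: 0.109
grasp_force: 58.7
```

Request:
drive_tool([
  [[0,0,0,0],[0,0,0,0],[0,0,0,0],[0,0,0,0],[0,0,0,0],[0,0,0,0]],
])

```text
time_s: 11.48
eef_pos: [0.5373, -0.1681, 0.2075]
eef_rot: [0.0, 0.072, 0.997, -0.0]
wrist_force: [0.5, 0.7, -2.8]
opening: 0.103
grasp_force: 58.8
```

```bash
python3 - <<'E'
from h import *
o=ctrl.get_obs(); r=R(o['eef_rot']); print(o['eef_pos'],np.abs(o['dq']).max(),o['grasp_force'],np.degrees(np.arctan2(r[1,0],r[0,0])))
p,d=snap('wrist','w4'); t,_=snap('scene','s4')
a=cv2.resize(p[:,:,::-1],(400,300)); b=cv2.resize(t[60:300,80:400,::-1],(400,300),interpolation=cv2.INTER_CUBIC)
cv2.imwrite('pics/m4.png',np.hstack([a,b]))
E
```

```text
[ 0.53726589 -0.16809482  0.20746763] 0.005749150474935968 58.793907165527344 171.72751333733626
```

View pics/m4.png

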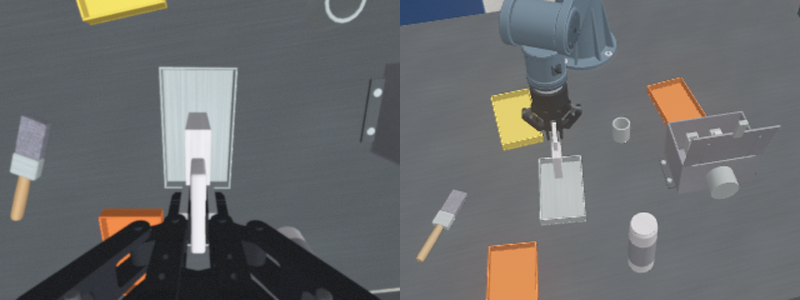

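The plate hangs aligned over the grey tray (left half, tray 160–237 × 67–188 px, plate at (198,160)). The flap is open and the other items are in place.

```bash
python3 -c "
from bench import ctrl
print(ctrl.hand_in())"
```

```text
the job is handed in; nothing more can be done
None
```

The job is handed in: the gripper holds the filter plate still and upright over the middle of the grey tray, in line with it and about 100 mm above its rim, with the flap open and the blanking plate and other items left in place; the hand-in returned no verdict.

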